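# Seat the culture dish and flip the loupe over it

## Task

Set up the covered petri dish for inspection: put it on the plate of the loupe stand and slide it between the guide rails until you feel the back stop, then push it home for a moment with about 8 N, never more than 11 N because it is fragile. Then push the tab of the leaning loupe lens with a fingertip, gently and along its arc, just over its snap point, and stop pushing there so that its own spring carries it down over the dish. Leave the dish seated against the stop, and do not disturb the tape roll and the other things standing around.

Things in the scene. Friction and masses are not known exactly. Their poses are not given: they have to be found in the camera images.
- petri_dish: loose round clear petri dish with its lid on, 60 mm across, 15 mm tall, about 20 g, lying flat on the bench to the right of the stand. Origin: centre of its underside, z up. Grip it across its diameter from above.
- stand: loupe stand fixed to the bench. Origin: on the bench top under the middle of the guide rails; x (level) = the way the dish slides in, y to its left, z up. Aluminium base plate 6 mm thick, x -116 to +64, y -52 to +52 mm. Two steel rails, 63 mm apart inside, 11 mm above the plate, x -37 to +37 mm; their flared ends widen the mouth to 87 mm at x = -68. A thin rest post at x 0, y -46 mm is 57 mm tall.
- landing (a point): clear front part of the stand's plate, on its top (z = 6 mm), at stand x = -78, y = 0 mm. A dish set down here, within 5 mm, can be pushed along +x through the flares between the rails.
- backstop: dark steel stop block between the rear ends of the rails, fixed, 44 mm wide, 13 mm tall; its place along the rails differs by 14 mm. Origin: middle of the lower edge of its front face, on the plate's top; axes as the stand's. A seated dish has its centre at x = -30, y = 0 mm here. Block and dish are hard: each mm of overtravel adds 4 N or more.
- lens (a joint): hinge of the flip-over lens, rad: 0 = leaning outward (stand +y) 35 deg from upright, on its open stop; 0.61 upright; 2.18 level over the dish, on its closed stop. An over-centre spring (0.3 N m at either stop, none at the snap point near 1.05) drives it to the stop on its side, damped, in about 1 s. The fingers must press the lens with at most 12 N, and 1 N once beyond 1.7.
- lens_hinge (a point): middle of the lens's hinge axis, which runs along the stand's x at stand y = +58, z = 60 mm, on a fixed post 66 mm tall and 38 mm wide. The lens is a dark-rimmed glass disc 71 mm across, 5 mm thick, centred 58 mm from the axis.
- lens_tab (a point): middle of the end edge of the flat tab, 20 mm wide, at the lens's outer end, 112 mm from the hinge axis; with the lens open at stand x 0, y +122, z 152 mm. Push its outer side with a closed fingertip, 3 to 6 N, towards the stand's -y, rising and sinking with it on its arc round the hinge to the snap point: a level push can jam it by friction (over 12 N).
- tape_roll: roll of masking tape lying flat, 69 mm across, 19 mm tall, a bystander to the right behind the dish; origin: centre of underside.
- stain_bottle: small reagent bottle with a blue cap, 44 mm across, 98 mm tall, a bystander behind the stand; origin: centre of underside.
There are look-alikes about, which are no part of the job. What is shaped like the petri_dish but blue is not meant.

How it is judged:
By the outcome, as a careful person would: the job done as asked, in the order asked, and still so for the second after the job is handed in, with the robot touching nothing.
It also fails if it takes over 72 s, if anything falls off the work surface, if the arm or the gripper's body presses on something with over 40 N, if the wrist force passes 120 N, or if a joint passes its speed limit or range.

## Robot

A 6-joint arm with a two-finger parallel gripper is mounted at the origin on the work surface; the furniture and walls round the work are solid. World frame = base frame: x ahead of the robot, y to its left, z up, the work surface at z = 0. Lengths are in m, angles in rad, forces in N, time in s.
With the tool pointing down it reaches from about 0.35 to 0.875 m from the base axis. Payload 15.5 kg.
Tool frame: the origin (TCP) lies midway between the tips of the shut fingers; the grasp point (between the pads) lies 19 mm behind it; z points along the fingers, y is the line along which they close (so a half turn about z gives the same grasp; the last joint's range is limited). The gripper opens to 85 mm and grips with 20 to 120 N. Pads are 22 mm wide; open, the fingers measure 114 mm over their backs; the gripper's body (76 mm by 85 mm) begins 54 mm behind the grasp point. The pads swing forward as they close: fully open they stand 13 mm farther back than shut.
Start: joints at [1.234, 0.494, 1.345, -0, 1.302, -0.096], TCP at [0.15, 0.607, 0.231] pointing down, gripper open.
Joint ranges: [-2.91, 2.91], [-0.82, 2.16], [0.22, 2.67], [-1.22, 4.37], [0.12, 2.79], [-3.08, 3.08]. Speed limits (rad/s): [1.89, 1.89, 2.57, 3.01, 3.01, 3.01].

## Interface

Orientations are given as a 3x3 rotation matrix whose columns are the frame's x, y, z axes.
In Python, from station import bot gives the robot as it stands.
- The arm moves only by the shell command python3 -m pendant 'ROWS' [FORCE]. ROWS is a JSON object of lists of equal length, an entry for each row: "claw": the closure in counts, from 0 (fully open) to 255 (shut); "dp": the shift along the tool's x, y, z in m, a list of three; "twist": the turn, a rotation vector about the tool's x, y, z in rad, a list of three. A call has 1 to 8 rows; each row shifts and turns the commanded pose from where the row before left it, along the tool's axes as they then stand; what a row does not reach is not made up. A row lasts 1/10 s, in which the tool goes at most 50 mm and 8.59 degrees, less where a joint would pass 70% of its speed; a pose out of reach is approached as far as the arm can. A call is refused whole if a number of a shift passes 0.05 or a number of a turn 0.15, either way. A call with a gripper value outside its range is refused whole. The fingers move at their own pace and stop on an object; FORCE is the grip in N (left out, the last holds). Time passes only in rows, so rows that do not move let the fingers close. It gives the time, the measured TCP pose, the force and the opening at its end, in the units of the state.
- bot.read_state(): the state, without advancing time (a new reading comes with each control period).
- bot.get_image(name): name is "scene" or "top" or "wrist"; returns a dict with "color" (480x640x3 uint8, blue, green, red), "fovy" (degrees; the focal length in pixels is half the picture's height over the tangent of half this angle, whatever the lens; pixels are square), "cx", "cy" (the principal point, pixels), "R" (3x3) and "t" (3): a world point X has camera coordinates R X + t. Camera axes: x right, y down, z forward; pixel columns grow to the right and rows downward; lengths in m; the calibration is good to about 2 mm. A picture is of the moment at which its call begins. There is no depth.
- bot.hand_in(): hands the job in, once; it reports no verdict.
The state is a dict: "t": time; "joint_pos": joint angles; "qvel": joint speeds; "tau": joint torques, N m; "ee_pos": TCP position; "orientation": TCP orientation; "wrist_force": force on the tool from outside, world axes, zero at the start; "torque": the same for the moment, N m; "width": finger opening in m.
Only numpy, scipy, OpenCV 4.12 (cv2) and the standard library are available. Lean on these libraries where they do the work, as an engineer would, in place of code of your own. Each camera call takes 0.05 s, during which the arm holds its last target. There are 200 camera calls.

## Working session

There is one attempt and no reset: what is moved stays moved. The work goes in short steps, Python scripts to look and compute and a shell command to move; the robot and the scene stay as the last step left them, time stands still between calls to the robot, and variables do not carry over. Pictures are saved under pics/ and viewed, on a budget of 10 in all, crops included, one or two more only if the job needs it, and the job is handed in when it is done.

```bash
mkdir -p pics; ls
cat > h.py <<'E'
import numpy as np, cv2
from station import bot
def cam(n):
    d=bot.get_image(n); R=np.array(d["R"]);t=np.array(d["t"]);f=240/np.tan(np.radians(d["fovy"])/2)
    return d["color"],R,t,f,d["cx"],d["cy"]
def w(c,u,v,z):
    _,R,t,f,cx,cy=c; r=R.T@np.array([(u-cx)/f,(v-cy)/f,1]); o=-R.T@t
    return o+r*(z-o[2])/r[2]
def p(c,X):
    _,R,t,f,cx,cy=c; q=R@np.array(X)+t
    return [round(float(cx+f*q[0]/q[2]),1),round(float(cy+f*q[1]/q[2]),1)]
E
python3 - <<'E'
from h import *
import pickle
s=bot.read_state(); print(s)
for n in ["top","scene"]:
    c=cam(n); cv2.imwrite(f"pics/{n}0.png",c[0]); pickle.dump(c,open(n+"0.pkl","wb"))
    print(n,c[1].round(3).tolist(),c[2].round(3),c[3:], (-c[1].T@c[2]).round(3))
E
```

```text
pics
{'t': 0.0, 'joint_pos': array([ 1.23347651e+00,  4.94213124e-01,  1.34615723e+00, -1.64691341e-05,
        1.30250530e+00, -9.55123742e-02]), 'qvel': array([ 0.00036716,  0.00084455, -0.00014563,  0.00146307, -0.00016642,
        0.00010192]), 'tau': array([ 1.07822543e-03, -8.82136631e+01, -3.83880579e+01,  4.72543178e-07,
        9.94674774e-03, -2.16600924e-07]), 'ee_pos': array([0.14954534, 0.60645674, 0.2306728 ]), 'orientation': array([[-9.70907781e-01,  2.39453362e-01, -4.09636222e-04],
       [ 2.39453688e-01,  9.70907026e-01, -1.21595423e-03],
       [ 1.06554359e-04, -1.27866832e-03, -9.99999177e-01]]), 'wrist_force': array([ 0.25668815,  1.00197783, -0.03495381]), 'torque': array([0.0351767 , 0.00091569, 0.0058418 ]), 'width': 0.08521594822466688}
top [[0.008, -1.0, 0.003], [-0.988, -0.008, -0.153], [0.153, -0.002, -0.988]] [-0.041  0.596  0.872] (np.float64(463.3099936312752), 312.29234482920486, 237.95312736697485) [ 0.455 -0.035  0.954]
scene [[-0.717, -0.697, -0.002], [-0.505, 0.522, -0.687], [0.48, -0.492, -0.727]] [0.378 0.39  0.708] (np.float64(505.2405731693512), 322.9967745061682, 239.28468564897054) [0.129 0.408 0.783]
```

View pics/top0.png

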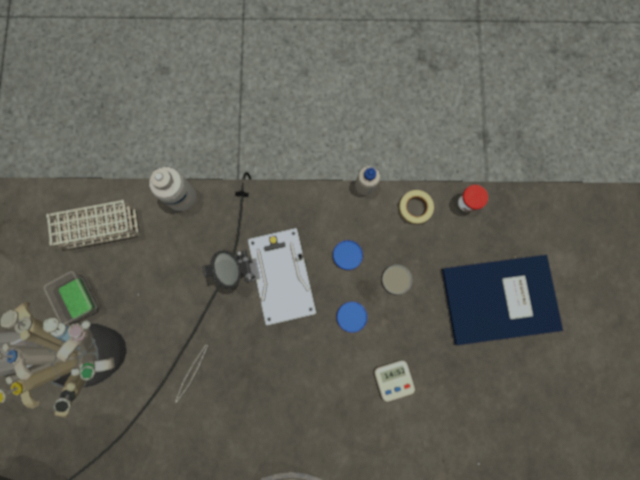

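View pics/scene0.png

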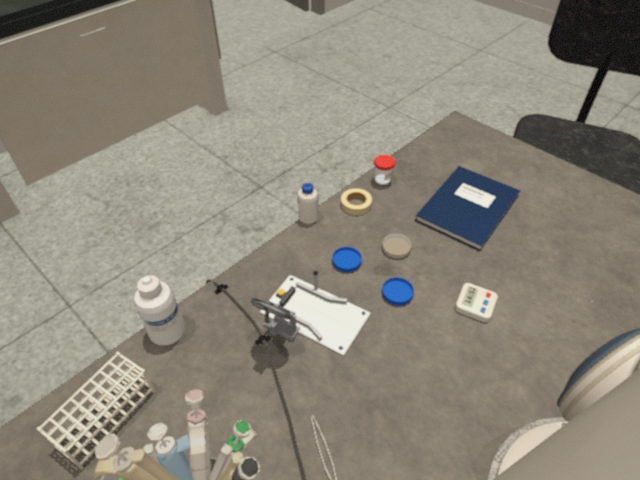

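The top view shows the stand's plate around (282,277), with its stop and yellow dot at the upper end, and the lens leaning left at (225,270). There are three dish shapes: clear at (397,279), blue at (348,255) and blue at (352,317). The clear one fits the description. I'll confirm it in a crop.

Run:
```python
from h import *
import pickle
c=pickle.load(open("top0.pkl","rb"))
cv2.imwrite("pics/crop1.png",cv2.resize(c[0][220:335,200:425],None,fx=3.5,fy=3.5,interpolation=cv2.INTER_CUBIC))
```

```text
(no output)
```

View pics/crop1.png

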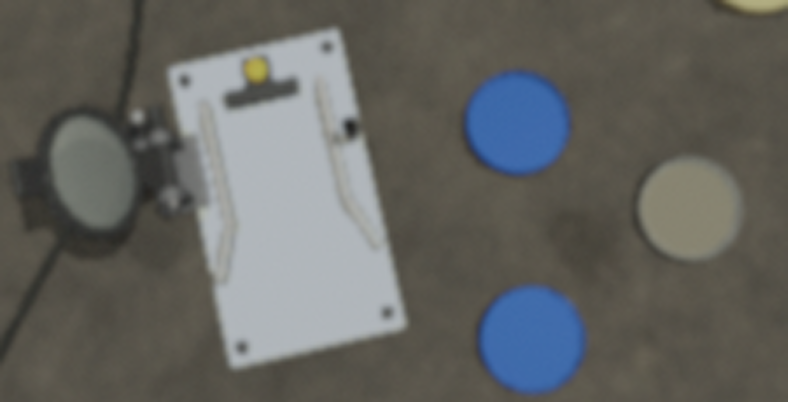

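The crop shows the plate corners at (168,67), (340,29), (406,326) and (233,368). The clear, greyish dish is at (690,208), and the two others are plainly blue.

```bash
cat >> h.py <<'E'
def rigid(L,W):
    L=np.array(L,float);W=np.array(W,float)[:,:2];a=L-L.mean(0);b=W-W.mean(0)
    th=np.arctan2((a[:,0]*b[:,1]-a[:,1]*b[:,0]).sum(),(a*b).sum())
    R=np.array([[np.cos(th),-np.sin(th)],[np.sin(th),np.cos(th)]]);t=W.mean(0)-R@L.mean(0)
    return th,t,((L@R.T+t-W)*1000).round(1)
E
python3 - <<'E'
from h import *
import pickle
c=pickle.load(open("top0.pkl","rb"))
g=lambda x,y,z:w(c,200+(x+.5)/3.5-.5,220+(y+.5)/3.5-.5,z)
P=[g(*q,.006) for q in [(168,67),(340,29),(406,326),(233,368)]]
th,t,r=rigid([(.064,.052),(.064,-.052),(-.116,-.052),(-.116,.052)],P)
R=np.array([[np.cos(th),-np.sin(th)],[np.sin(th),np.cos(th)]])
print("th",th,"t",t,r.tolist())
print("R",R.tolist())
print("dish",g(690,208,.012), [np.linalg.norm(g(637,208,.012)-g(743,208,.012)), np.linalg.norm(g(690,155,.012)-g(690,261,.012))])
bs=[g(226,106,.006),g(299,94,.006)]
for b in bs: print("bs",R.T@(b[:2]-t))
print("landing",R@[-.078,0]+t,"tab",R@[0,.122]+t)
print("blue",g(517,122,.012),g(532,338,.012))
E
```

```text
th 0.23393167141396218 t [0.54935708 0.03166898] [[0.3, 0.1], [0.7, 0.3], [-0.7, -1.1], [-0.2, 0.8]]
R [[0.9727625391249232, -0.23180388796401205], [0.23180388796401205, 0.9727625391249232]]
dish [ 0.51816335 -0.20885151  0.012     ] [np.float64(0.06150760234646974), np.float64(0.061391328264811106)]
bs [0.0333408  0.02342188]
bs [ 0.03068233 -0.02000079]
landing [0.4734816  0.01358827] tab [0.521077   0.15034601]
blue [ 0.56754884 -0.10869473  0.012     ] [ 0.44310469 -0.11680667  0.012     ]
```

Fit residuals are about 1 mm, and the dish and plate sizes check out. The stop front is at stand x ≈ 32. I'll move now, turning the tool so that tool x = stand y, tool y = stand x and tool z = down.

```bash
python3 -m pendant '{"claw":[0,0,0,0,0,0,0,0],"dp":[[0,0,-0.02],[0,0,-0.02],[0,0,-0.02],[0,0,-0.02],[0,0,-0.02],[0,0,-0.02],[0,0,-0.02],[0,0,-0.02]],"twist":[[0,0,0.137],[0,0,0.137],[0,0,0.137],[0,0,0.137],[0,0,0.137],[0,0,0.137],[0,0,0.137],[0,0,0.137]]}'
python3 -m pendant '{"claw":[0,0,0,0,0,0,0,0],"dp":[[-0.044,0.02,0],[-0.044,0.02,0],[-0.044,0.02,0],[-0.044,0.02,0],[-0.044,0.02,0],[-0.044,0.02,0],[-0.044,0.02,0],[-0.044,0.02,0]],"twist":[[0,0,0],[0,0,0],[0,0,0],[0,0,0],[0,0,0],[0,0,0],[0,0,0],[0,0,0]]}'
cat > rel.py <<'E'
from h import *
import sys
th=0.23393;t=np.array([.54936,.03167]);R=np.array([[np.cos(th),-np.sin(th)],[np.sin(th),np.cos(th)]])
def st():
    s=bot.read_state();q=R.T@(s["ee_pos"][:2]-t);f=s["wrist_force"]
    Q=np.eye(3);Q[:2,:2]=R
    print("t %.2f stand xyz mm"%s["t"],(q*1000).round(1),round(s["ee_pos"][2]*1000,1),"F stand",(Q.T@f).round(2),"w",round(s["width"]*1000,1));print((Q.T@s["orientation"]).round(3).tolist())
if __name__=="__main__":
    st();D=R.T@(np.array([.5182,-.2089])-t);print("dish stand",D)
E
python3 rel.py
```

```text
t: 0.9
ee_pos: [0.1496, 0.6066, 0.3918]
orientation: [[-0.225, 0.974, -0.0], [0.974, 0.225, -0.001], [-0.001, -0.0, -1.0]]
wrist_force: [0.2, -0.0, -0.1]
width: 0.0855
t: 1.7
ee_pos: [0.3873, 0.2995, 0.3912]
orientation: [[-0.231, 0.973, -0.0], [0.973, 0.231, -0.0], [-0.0, -0.0, -1.0]]
wrist_force: [0.3, 0.3, 1.1]
width: 0.0853
t 1.70 stand xyz mm [-95.6 298.1] 391.2 F stand [0.32 0.25 1.11] w 85.3
[[0.001, 1.0, -0.0], [1.0, -0.001, -0.0], [-0.0, -0.0, -1.0]]
dish stand [-0.08607596 -0.22679462]
```

```bash
python3 -m pendant '{"claw":[0,0,0,0,0,0,0,0],"dp":[[-0.045,0,0],[-0.045,0,0],[-0.045,0,0],[-0.045,0,0],[-0.045,0,0],[-0.045,0,0],[-0.045,0,0],[-0.045,0,0]],"twist":[[0,0,0],[0,0,0],[0,0,0],[0,0,0],[0,0,0],[0,0,0],[0,0,0],[0,0,0]]}' >/dev/null
python3 -m pendant '{"claw":[0,0,0,0,0,0,0],"dp":[[-0.036,0,0.02],[-0.035,0,0.035],[-0.035,0,0.035],[-0.035,0,0.035],[-0.01,0,0.045],[0,0,0.045],[0,0,0]],"twist":[[0,0,0],[0,0,0],[0,0,0],[0,0,0],[0,0,0],[0,0,0],[0,0,0]]}'
python3 - <<'E'
from rel import *
st();c=cam("wrist");cv2.imwrite("pics/w1.png",c[0]);import pickle;pickle.dump(c,open("w1.pkl","wb"))
print("expected dish px",p(c,[.5182,-.2089,.015]),"tcp ground",p(c,[*bot.read_state()["ee_pos"][:2],0.015]))
E
```

```text
t: 3.2
ee_pos: [0.5015, -0.1948, 0.1715]
orientation: [[-0.23, 0.973, -0.008], [0.973, 0.23, 0.004], [0.006, -0.007, -1.0]]
wrist_force: [-0.4, 0.6, 1.0]
width: 0.0854
t 3.20 stand xyz mm [ -99.  -209.2] 171.5 F stand [-0.28  0.7   1.01] w 85.4
[[0.002, 1.0, -0.007], [1.0, -0.002, 0.006], [0.006, -0.007, -1.0]]
expected dish px [343.8, 238.5] tcp ground [328.4, 216.6]
```

View pics/w1.png

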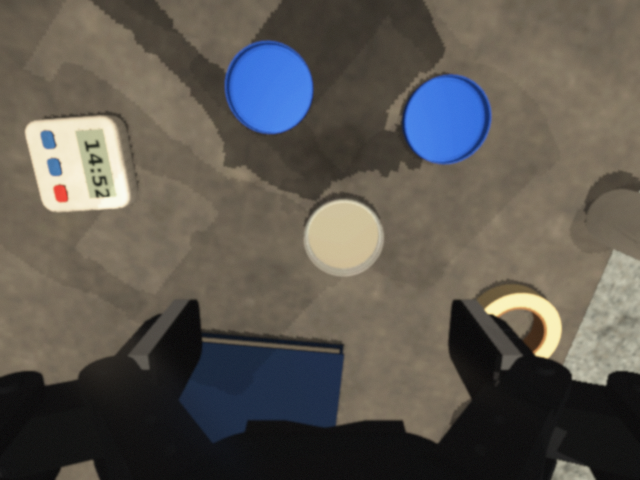

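The wrist view shows the clear dish with its lid centred at about (343.5,234). The two blue ones are at (270,87) and (447,118), and the tape is at (520,325). All are well clear of the grasp.

Run:
```python
from rel import *
import pickle
st();c=pickle.load(open("w1.pkl","rb"))
for q in [(343.5,232,.015),(343,236,.009)]: 
  D=w(c,*q);print(D,R.T@(D[:2]-t))
print(np.linalg.norm(w(c,305,232,.015)-w(c,382,232,.015)))
```

```text
t 3.25 stand xyz mm [ -97.6 -210. ] 174.7 F stand [ 0.6  -0.51  1.56] w 85.7
[[0.001, 1.0, -0.004], [1.0, -0.001, 0.004], [0.004, -0.004, -1.0]]
[ 0.51677214 -0.20407481  0.015     ] [-0.08634644 -0.22176987]
[ 0.51776324 -0.20872243  0.009     ] [-0.08645967 -0.22652064]
0.05735478513298193
```

```bash
python3 -m pendant '{"claw":[0,0,0,0,0,0],"dp":[[-0.008,0.006,0.04],[-0.007,0.006,0.04],[0,0,0.04],[0,0,0.03],[0,0,0],[0,0,0]],"twist":[[0,0,0],[0,0,0],[0,0,0],[0,0,0],[0,0,0],[0,0,0]]}' >/dev/null; python3 rel.py
```

```text
t 3.85 stand xyz mm [ -83.1 -226.7] 28.5 F stand [ 0.28 -0.16  0.46] w 85.7
[[0.0, 1.0, 0.002], [1.0, -0.0, -0.001], [-0.001, 0.002, -1.0]]
dish stand [-0.08607596 -0.22679462]
```

```bash
python3 -m pendant '{"claw":[0,0,0,130,130,130,130,130],"dp":[[0,-0.003,0.014],[0,0,0.014],[0,0,0],[0,0,0],[0,0,0],[0,0,0],[0,0,0],[0,0,0]],"twist":[[0,0,0],[0,0,0],[0,0,0],[0,0,0],[0,0,0],[0,0,0],[0,0,0],[0,0,0]]}' 20 ; python3 rel.py
```

```text
t: 4.65
ee_pos: [0.5173, -0.2087, -0.0007]
orientation: [[-0.231, 0.973, 0.001], [0.973, 0.231, -0.001], [-0.001, 0.001, -1.0]]
wrist_force: [-0.7, 0.7, 7.5]
width: 0.0591
t 4.65 stand xyz mm [ -86.9 -226.4] -0.7 F stand [-0.51  0.82  7.46] w 59.1
[[0.001, 1.0, 0.001], [1.0, -0.001, -0.001], [-0.001, 0.001, -1.0]]
dish stand [-0.08607596 -0.22679462]
```

```bash
python3 -m pendant '{"claw":[130,130,130,130,130,130,130,130],"dp":[[0,0,-0.02],[0,0,-0.035],[0.02,0,-0.025],[0.04,0.003,0],[0.04,0.003,0],[0.04,0.003,0],[0.04,0,0],[0.025,0,0]],"twist":[[0,0,0],[0,0,0],[0,0,0],[0,0,0],[0,0,0],[0,0,0],[0,0,0],[0,0,0]]}' ; python3 -m pendant '{"claw":[130,130,130],"dp":[[0.013,0,0],[0.008,0,0],[0,0,0]],"twist":[[0,0,0],[0,0,0],[0,0,0]]}'>/dev/null
python3 - <<'E'
from rel import *
st();c=cam("top");cv2.imwrite("pics/t2.png",cv2.resize(c[0][200:350,190:420],None,fx=3.4,fy=3.4,interpolation=cv2.INTER_CUBIC))
E
```

```text
t: 5.45
ee_pos: [0.4774, -0.0047, 0.0789]
orientation: [[-0.232, 0.973, 0.0], [0.973, 0.232, 0.0], [0.0, 0.0, -1.0]]
wrist_force: [0.4, 1.2, -0.0]
width: 0.059
t 5.75 stand xyz mm [-77.8   0. ] 78.5 F stand [-0.29  0.36  0.72] w 59.2
[[0.0, 1.0, 0.0], [1.0, -0.0, -0.0], [-0.0, 0.0, -1.0]]
```

View pics/t2.png

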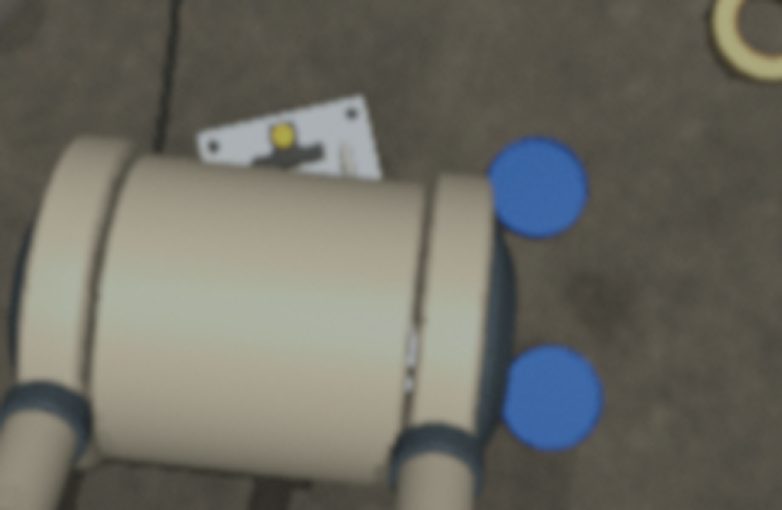

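The dish is gone from its place on the bench and the grip width is 59.2 mm, so it is held. The arm hides the rest. Lowering at the landing point.

```bash
python3 -m pendant '{"claw":[130,130,130,130,130,130],"dp":[[0,0,0.03],[0,0,0.03],[0,0,0.008],[0,0,0.002],[0,0,0.002],[0,0,0]],"twist":[[0,0,0],[0,0,0],[0,0,0],[0,0,0],[0,0,0],[0,0,0]]}' ; python3 rel.py
```

```text
t: 6.4
ee_pos: [0.4739, 0.0133, 0.007]
orientation: [[-0.231, 0.973, 0.001], [0.973, 0.231, -0.0], [-0.0, 0.001, -1.0]]
wrist_force: [-0.2, 0.4, 0.9]
width: 0.059
t 6.40 stand xyz mm [-77.6  -0.4] 7.0 F stand [-0.12  0.46  0.86] w 59.0
[[0.001, 1.0, 0.001], [1.0, -0.001, -0.0], [-0.0, 0.001, -1.0]]
dish stand [-0.08607596 -0.22679462]
```

```bash
python3 -m pendant '{"claw":[130,0,0,0,0,0],"dp":[[0,0,0.001],[0,0,0],[0,0,0],[0,0,0],[0,0,-0.04],[0,0,-0.03]],"twist":[[0,0,0],[0,0,0],[0,0,0],[0,0,0],[0,0,0],[0,0,0]]}' 
python3 -m pendant '{"claw":[255,255,255,255,255,255,255,255],"dp":[[0,-0.03,0],[0,-0.02,0],[0,-0.01,0],[0,0,0],[0,0,0],[0,0,0],[0,0,0],[0,0,0]],"twist":[[0,0,0],[0,0,0],[0,0,0],[0,0,0.146],[0,0,0.146],[0,0,0.146],[0,0,0.146],[0,0,0.146]]}' 40 >/dev/null
python3 -m pendant '{"claw":[255,255,255,255,255,255,255],"dp":[[0,0,0],[0,0,0],[0,0,0],[0,0,0],[0,0,0],[0,0,0],[0,0,0]],"twist":[[0,0,0.14],[0,0,0.14],[0,0,0.14],[0,0,0.14],[0,0,0.14],[0,0,0.14],[0,0,0]]}' >/dev/null
python3 - <<'E'
from rel import *
import pickle
st();c=cam("wrist");cv2.imwrite("pics/w3.png",c[0]);pickle.dump(c,open("w3.pkl","wb"))
for X in [(-.078,0,.021),(-.068,.0435,.017),(.032,0,.019),(-.132,0,.006)]: print(X,p(c,[*(R@X[:2]+t),X[2]]))
E
```

```text
t: 7.0
ee_pos: [0.4729, 0.0136, 0.0762]
orientation: [[-0.231, 0.973, -0.001], [0.973, 0.231, 0.0], [0.0, -0.001, -1.0]]
wrist_force: [0.2, 0.2, 0.7]
width: 0.0854
t 8.50 stand xyz mm [-1.376e+02 -1.000e-01] 75.2 F stand [ 0.04 -0.41  0.33] w 0.3
[[1.0, -0.003, 0.0], [-0.003, -1.0, -0.0], [0.0, 0.0, -1.0]]
(-0.078, 0, 0.021) [324.6, 136.6]
(-0.068, 0.0435, 0.017) [230.8, 114.3]
(0.032, 0, 0.019) [323.9, -149.4]
(-0.132, 0, 0.006) [324.9, 239.8]
```

View pics/w3.png

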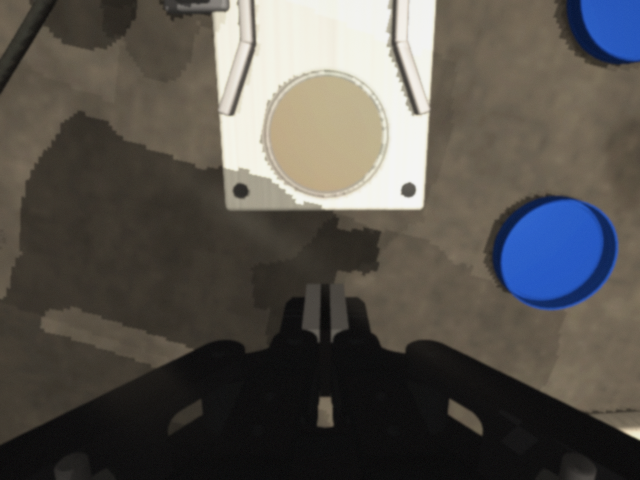

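The dish sits at (326,133), centred between the flares at (228,113) and (422,113), at the landing point. Fingers are shut behind it. I'll lower them and push.

```bash
python3 -m pendant '{"claw":[255,255,255,255,255,255,255,255],"dp":[[0,0,0.03],[0,0,0.03],[0,0,0.006],[0.006,0,0],[0.008,0,0],[0.008,0,0],[0.008,0,0],[0.008,0,0]],"twist":[[0,0,0],[0,0,0],[0,0,0],[0,0,0],[0,0,0],[0,0,0],[0,0,0],[0,0,0]]}' >/dev/null; python3 rel.py
python3 -m pendant '{"claw":[255,255,255,255,255,255],"dp":[[0.008,0,0],[0.008,0,0],[0.008,0,0],[0.008,0,0],[0.004,0,0],[0,0,0]],"twist":[[0,0,0],[0,0,0],[0,0,0],[0,0,0],[0,0,0],[0,0,0]]}' >/dev/null; python3 rel.py
```

```text
t 9.35 stand xyz mm [-98.8  -0.1] 9.9 F stand [-0.01  0.48 -0.37] w -0.1
[[1.0, 0.0, 0.001], [0.0, -1.0, -0.0], [0.001, 0.0, -1.0]]
dish stand [-0.08607596 -0.22679462]
t 9.95 stand xyz mm [-63.5  -0. ] 9.2 F stand [-0.05  0.23  0.11] w 0.2
[[1.0, 0.0, 0.0], [0.0, -1.0, -0.0], [0.0, 0.0, -1.0]]
dish stand [-0.08607596 -0.22679462]
```

```bash
Z='[0,0,0]'; python3 -m pendant '{"claw":[255,255,255,255,255,255],"dp":[[0.003,0,0],[0.003,0,0],[0.003,0,0],[0.003,0,0],[0.001,0,0],[0,0,0]],"twist":[[0,0,0],[0,0,0],[0,0,0],[0,0,0],[0,0,0],[0,0,0]]}' >/dev/null; python3 rel.py|head -1
python3 -m pendant '{"claw":[255,255,255,255],"dp":[[0.001,0,0],[0.001,0,0],[0.001,0,0],[0,0,0]],"twist":[[0,0,0],[0,0,0],[0,0,0],[0,0,0]]}' >/dev/null; python3 rel.py|head -1
python3 -m pendant '{"claw":[255,255,255],"dp":[[0.001,0,0],[0.001,0,0],[0,0,0]],"twist":[[0,0,0],[0,0,0],[0,0,0]]}' >/dev/null; python3 rel.py|head -1
```

```text
t 10.55 stand xyz mm [-51.  -0.] 9.3 F stand [-0.09 -0.98 -0.24] w -0.1
t 10.95 stand xyz mm [-48.   0.] 9.3 F stand [-0.06 -0.73  0.25] w 0.4
t 11.25 stand xyz mm [-45.9   0. ] 9.3 F stand [-0.32 -0.31  0.1 ] w -0.1
```

```bash
for i in 1 2 3; do python3 -m pendant '{"claw":[255,255],"dp":[[0.0007,0,0],[0.0007,0,0]],"twist":[[0,0,0],[0,0,0]]}' >/dev/null; python3 rel.py|head -1; done
```

```text
t 11.45 stand xyz mm [-44.7   0. ] 9.3 F stand [-0.3   0.51  0.67] w -0.3
t 11.65 stand xyz mm [-43.2   0. ] 9.3 F stand [ 0.   -0.52 -0.1 ] w 0.0
t 11.85 stand xyz mm [-41.8   0. ] 9.3 F stand [-0.04 -0.02 -0.35] w -0.1
```

```bash
python3 -m pendant '{"claw":[255,255],"dp":[[0.0006,0,0],[0.0006,0,0]],"twist":[[0,0,0],[0,0,0]]}' >/dev/null; python3 rel.py|head -1
python3 -m pendant '{"claw":[255,255],"dp":[[0.0005,0,0],[0.0005,0,0]],"twist":[[0,0,0],[0,0,0]]}' >/dev/null; python3 rel.py|head -1
```

```text
t 12.05 stand xyz mm [-41.    0.1] 9.2 F stand [-3.74 -0.84  1.85] w -0.3
t 12.25 stand xyz mm [-40.9   0.2] 9.2 F stand [-8.26 -2.22  6.13] w -0.3
```

```bash
python3 -m pendant '{"claw":[255,255],"dp":[[0.0005,0,0],[0,0,0]],"twist":[[0,0,0],[0,0,0]]}' >/dev/null; python3 rel.py|head -1
```

```text
t 12.45 stand xyz mm [-40.8   0.3] 9.1 F stand [-8.41 -2.07  4.62] w 0.3
```

Contact at TCP x ≈ -41, with 8.3 N now on the dish. I'll hold a moment, then back off.

```bash
python3 -m pendant '{"claw":[255,255,255],"dp":[[0,0,0],[0,0,0],[0,0,0]],"twist":[[0,0,0],[0,0,0],[0,0,0]]}' >/dev/null; python3 rel.py|head -1
python3 -m pendant '{"claw":[255,255,255,255,255,255,255,255],"dp":[[-0.001,0,0],[-0.005,0,0],[-0.02,0,0],[-0.03,0,-0.01],[-0.02,0,-0.04],[0,0,-0.045],[0,0,-0.045],[0,0,0]],"twist":[[0,0,0],[0,0,0],[0,0,0],[0,0,0],[0,0,0],[0,0,0],[0,0,0],[0,0,0]]}' >/dev/null
python3 - <<'E'
from rel import *
import pickle
st();c=cam("wrist");cv2.imwrite("pics/w4.png",c[0]);pickle.dump(c,open("w4.pkl","wb"))
for X in [(0,0,.021),(.032,0,.019),(0,.122,.152),(.01,.122,.152),(-.01,.122,.152)]: print(X,p(c,[*(R@X[:2]+t),X[2]]))
E
```

```text
t 12.75 stand xyz mm [-40.8   0.3] 9.1 F stand [-9.68 -1.13  4.59] w 0.0
t 13.55 stand xyz mm [-112.9   -0.9] 154.0 F stand [ 1.11  0.72 -0.33] w -0.2
[[1.0, -0.0, 0.008], [-0.0, -1.0, -0.003], [0.008, 0.003, -1.0]]
(0, 0, 0.021) [323.0, 43.7]
(0.032, 0, 0.019) [323.0, -13.8]
(0, 0.122, 0.152) [-74.3, -34.2]
(0.01, 0.122, 0.152) [-82.6, -71.8]
(-0.01, 0.122, 0.152) [-66.4, 2.0]
```

View pics/w4.png

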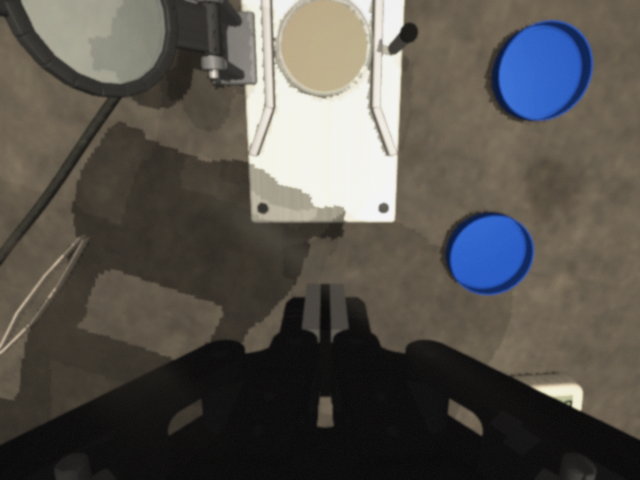

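The wrist view shows the dish between the rails against the stop, at (323,46) where the seated dish was predicted (stand x ≈ 0). Readings were 8.3–9.7 N. The lens is still leaning at upper left. Next is the tab: rise, go over to its outer side, turn back.

```bash
python3 -m pendant '{"claw":[255,255,255,255,255,255,255,255],"dp":[[0,0,-0.045],[0,0,-0.045],[0.028,-0.045,0],[0.028,-0.045,0],[0.028,-0.045,0],[0.027,-0.04,0],[0,0,0],[0,0,0]],"twist":[[0,0,0],[0,0,0],[0,0,0],[0,0,0],[0,0,0],[0,0,0],[0,0,-0.146],[0,0,-0.146]]}' >/dev/null
python3 -m pendant '{"claw":[255,255,255,255,255,255,255,255],"dp":[[0,0,0],[0,0,0],[0,0,0],[0,0,0],[0,0,0],[0,0,0],[0,0,0],[0,0,0]],"twist":[[0,0,-0.146],[0,0,-0.146],[0,0,-0.146],[0,0,-0.146],[0,0,-0.146],[0,0,-0.146],[0,0,-0.146],[0,0,-0.146]]}' >/dev/null
python3 -m pendant '{"claw":[255,255,255],"dp":[[0,0,0],[0,0,0],[0,0,0]],"twist":[[0,0,-0.109],[0,0,0],[0,0,0]]}' >/dev/null
python3 - <<'E'
from rel import *
st();c=cam("top");cv2.imwrite("pics/t5.png",cv2.resize(c[0][180:330,150:350],None,fx=4,fy=4,interpolation=cv2.INTER_CUBIC))
E
```

```text
t 15.50 stand xyz mm [ -9.2 167.4] 238.3 F stand [0.1  0.3  0.36] w 0.4
[[0.005, 1.0, -0.001], [1.0, -0.005, -0.0], [-0.0, -0.001, -1.0]]
```

View pics/t5.png

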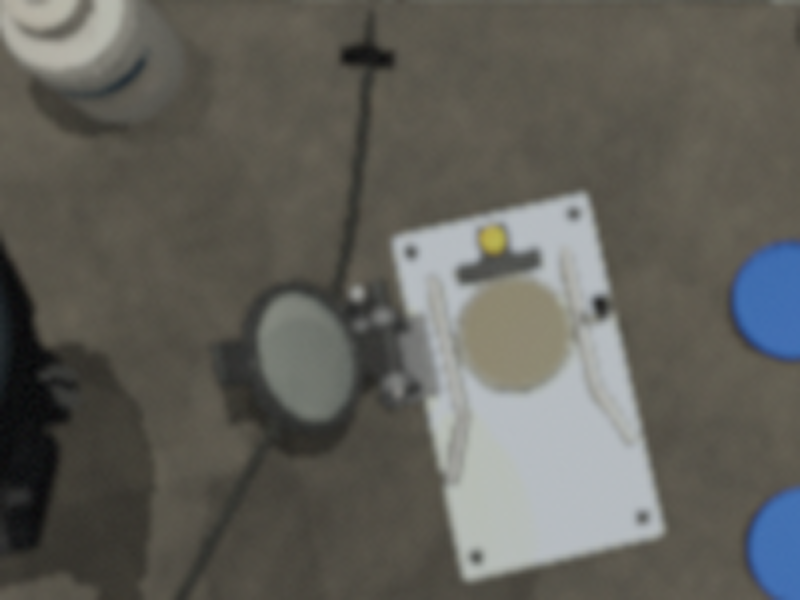

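The dish is seated, touching the stop block at (498,268). The lens tab's end is at (218,365), still leaning, and the hand is to the left of it. Descending outside the tab.

```bash
python3 -m pendant '{"claw":[255,255,255,255,255,255],"dp":[[0,0.009,0.03],[0,0,0.035],[0,0,0.03],[-0.012,0,0],[-0.01,0,0],[0,0,0]],"twist":[[0,0,0],[0,0,0],[0,0,0],[0,0,0],[0,0,0],[0,0,0]]}' >/dev/null; python3 rel.py
python3 - <<'E'
from rel import *
st()
c=cam("top");q=p(c,[*(R@[0,.122]+t),.152]);print(q)
E
```

```text
t 16.15 stand xyz mm [  1.  143.8] 145.7 F stand [0.17 0.22 0.27] w 0.1
[[0.004, 1.0, 0.002], [1.0, -0.004, -0.0], [-0.0, 0.002, -1.0]]
dish stand [-0.08607596 -0.22679462]
t 16.15 stand xyz mm [  1.  143.8] 145.7 F stand [0.17 0.22 0.27] w 0.1
[[0.004, 1.0, 0.002], [1.0, -0.004, -0.0], [-0.0, 0.002, -1.0]]
[204.1, 270.4]
```

```bash
python3 -m pendant '{"claw":[255,255,255,255],"dp":[[-0.003,0,0],[-0.003,0,0],[-0.002,0,0],[0,0,0]],"twist":[[0,0,0],[0,0,0],[0,0,0],[0,0,0]]}' >/dev/null; python3 rel.py|head -1
python3 -m pendant '{"claw":[255,255,255],"dp":[[-0.002,0,-0.001],[-0.002,0,-0.001],[0,0,0]],"twist":[[0,0,0],[0,0,0],[0,0,0]]}' >/dev/null; python3 rel.py|head -1
```

```text
t 16.60 stand xyz mm [1.000e-01 1.372e+02] 144.5 F stand [-0.77 -0.57 -0.23] w 0.1
t 16.90 stand xyz mm [ -0.  133.4] 146.4 F stand [-0.88  4.16  1.13] w 0.3
```

```bash
python3 -m pendant '{"claw":[255,255,255,255],"dp":[[-0.0048,0,-0.0027],[-0.0047,0,-0.0024],[-0.0047,0,-0.0021],[-0.0047,0,-0.0018]],"twist":[[0,0,0],[0,0,0],[0,0,0],[0,0,0]]}' >/dev/null; python3 rel.py|head -1
python3 -m pendant '{"claw":[255,255,255,255],"dp":[[-0.005,0,-0.0018],[-0.005,0,-0.0016],[-0.005,0,-0.0014],[-0.005,0,-0.0012]],"twist":[[0,0,0],[0,0,0],[0,0,0],[0,0,0]]}' >/dev/null; python3 rel.py|head -1
```

```text
t 17.30 stand xyz mm [  0.2 114.5] 155.6 F stand [-0.32  4.77  3.79] w 0.0
t 17.70 stand xyz mm [-0. 94.] 161.4 F stand [0.18 2.48 1.9 ] w -0.3
```

```bash
python3 -m pendant '{"claw":[255,255,255,255,255],"dp":[[-0.005,0,-0.0008],[-0.005,0,-0.0006],[-0.005,0,-0.0004],[-0.005,0,-0.0002],[-0.005,0,0]],"twist":[[0,0,0],[0,0,0],[0,0,0],[0,0,0],[0,0,0]]}' >/dev/null; python3 rel.py|head -1
python3 -m pendant '{"claw":[255,255,255,255],"dp":[[-0.005,0,0.0002],[-0.005,0,0.0004],[-0.005,0,0.0008],[-0.003,0,0.0006]],"twist":[[0,0,0],[0,0,0],[0,0,0],[0,0,0]]}' >/dev/null; python3 rel.py|head -1
```

```text
t 18.20 stand xyz mm [-0.2 69. ] 163.2 F stand [-0.1   1.92  1.79] w 0.5
t 18.60 stand xyz mm [-0.2 50.9] 161.2 F stand [-0.05  1.13  0.67] w 0.3
```

```bash
python3 -m pendant '{"claw":[255,255,255,255],"dp":[[-0.004,0,0.001],[-0.004,0,0.0012],[-0.004,0,0.0014],[-0.004,0,0.0015]],"twist":[[0,0,0],[0,0,0],[0,0,0],[0,0,0]]}' >/dev/null; python3 rel.py|head -1
python3 -m pendant '{"claw":[255,255],"dp":[[-0.002,0,0.0007],[-0.002,0,0.0008]],"twist":[[0,0,0],[0,0,0]]}' >/dev/null; python3 rel.py|head -1
```

```text
t 19.00 stand xyz mm [-0.2 35.1] 156.0 F stand [0.83 0.26 1.39] w 0.1
t 19.20 stand xyz mm [-0.2 31.2] 154.6 F stand [ 0.31 -0.51  0.73] w -0.3
```

Run:
```python
from rel import *
st();c=cam("scene");cv2.imwrite("pics/s6.png",cv2.resize(c[0][200:360,200:420],None,fx=3.5,fy=3.5,interpolation=cv2.INTER_CUBIC))
```

```text
t 19.20 stand xyz mm [-0.2 31.2] 154.6 F stand [ 0.31 -0.51  0.73] w -0.3
[[0.002, 1.0, -0.0], [1.0, -0.002, 0.0], [0.0, -0.0, -1.0]]
```

View pics/s6.png

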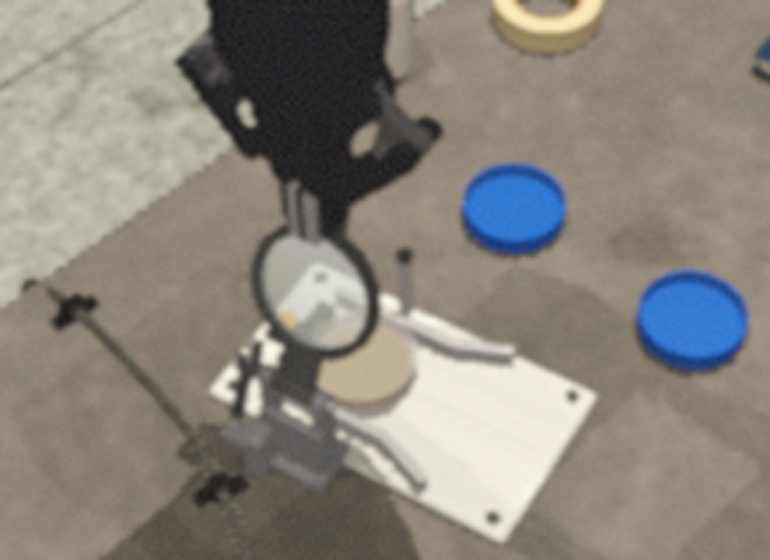

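The scene crop shows the lens past upright, its ring at (315,288), with the fingertips at its tab at (303,215). It is not released yet, so I'll advance a little.

```bash
python3 -m pendant '{"claw":[255,255,255],"dp":[[-0.002,0,0.0008],[-0.002,0,0.0009],[-0.002,0,0.0009]],"twist":[[0,0,0],[0,0,0],[0,0,0]]}' >/dev/null; python3 rel.py|head -1
python3 -m pendant '{"claw":[255,255,255,255],"dp":[[0,0,0],[0,0,0],[0,0,0],[0,0,0]],"twist":[[0,0,0],[0,0,0],[0,0,0],[0,0,0]]}' >/dev/null
python3 - <<'E'
from rel import *
st();c=cam("scene");cv2.imwrite("pics/s7.png",cv2.resize(c[0][200:360,200:420],None,fx=3.5,fy=3.5,interpolation=cv2.INTER_CUBIC))
a=cv2.imread("pics/s6.png").astype(int);b=cv2.imread("pics/s7.png").astype(int)
print("lens-region diff",abs(a-b)[230:350,250:380].mean())
E
```

```text
t 19.55 stand xyz mm [-0.2 25.3] 152.0 F stand [-0.85  0.21 -0.59] w -0.1
t 19.95 stand xyz mm [-0.2 25.5] 152.1 F stand [ 0.04 -0.38  0.  ] w -0.0
[[0.002, 1.0, 0.0], [1.0, -0.002, 0.0], [0.0, 0.0, -1.0]]
lens-region diff 23.982115384615383
```

```bash
python3 -m pendant '{"claw":[255,255,255,255,255,255,255,255],"dp":[[0,0,0],[0,0,0],[0,0,0],[0,0,0],[0,0,0],[0,0,0],[0,0,0],[0,0,0]],"twist":[[0,0,0],[0,0,0],[0,0,0],[0,0,0],[0,0,0],[0,0,0],[0,0,0],[0,0,0]]}' >/dev/null
python3 - <<'E'
from rel import *
st();c=cam("scene");cv2.imwrite("pics/s8.png",cv2.resize(c[0][200:360,200:420],None,fx=3.5,fy=3.5,interpolation=cv2.INTER_CUBIC))
b=cv2.imread("pics/s7.png").astype(int);a=cv2.imread("pics/s8.png").astype(int)
print("diff",abs(a-b)[230:420,250:450].mean())
E
```

```text
t 20.80 stand xyz mm [-0.2 25.4] 152.1 F stand [0.04 0.37 0.27] w 0.2
[[0.002, 1.0, 0.0], [1.0, -0.002, -0.0], [-0.0, 0.0, -1.0]]
diff 30.30311403508772
```

View pics/s8.png

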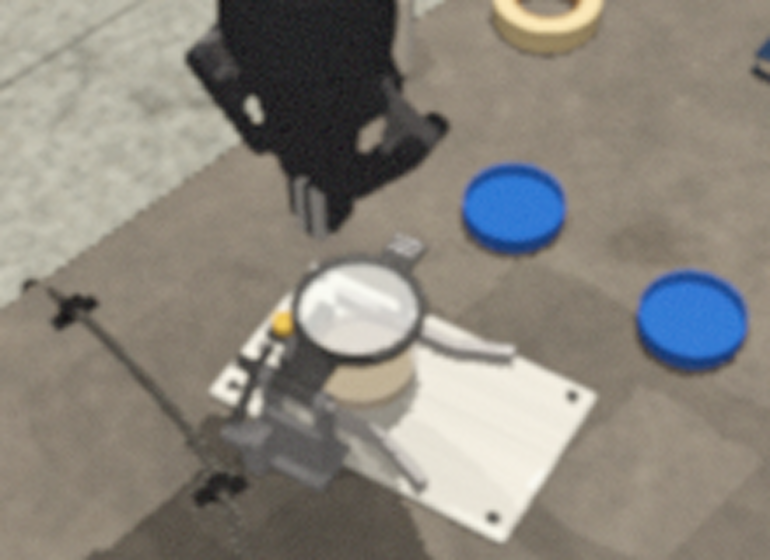

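The lens is down over the dish, its ring at (358,308) and the tab resting on the post at (405,245). The fingers hang free. I'll retract and do a final check.

```bash
python3 -m pendant '{"claw":[255,255,255,255,255,255,255,255],"dp":[[0,0,-0.04],[0,0,-0.045],[0.03,-0.03,-0.04],[0.045,-0.02,0],[0.045,0,0],[0.045,0,0],[0.03,0,0],[0,0,0]],"twist":[[0,0,0],[0,0,0],[0,0,0],[0,0,0],[0,0,0],[0,0,0],[0,0,0],[0,0,0]]}' >/dev/null
python3 - <<'E'
from rel import *
import pickle
st();c=cam("top");o=pickle.load(open("top0.pkl","rb"))
d=abs(c[0].astype(int)-o[0]).max(2)
for n,(u,v) in dict(tape=(416,207),bottle=(368,180),blue1=(348,255),blue2=(352,317)).items(): print(n,d[v-20:v+20,u-20:u+20].mean().round(1))
q=lambda a:cv2.resize(a[0][215:335,230:380],None,fx=5,fy=5,interpolation=cv2.INTER_CUBIC)
cv2.imwrite("pics/t9.png",q(c))
for X in [(0,0,.055),(0,-.054,.06)]: a=p(c,[*(R@X[:2]+t),X[2]]);print((a[0]-230)*5,(a[1]-215)*5)
E
```

```text
t 21.65 stand xyz mm [-45.9 219.4] 271.5 F stand [-0.23  0.37 -0.35] w -0.2
[[-0.001, 1.0, 0.0], [1.0, 0.001, 0.001], [0.001, 0.0, -1.0]]
tape 3.5
bottle 3.5
blue1 3.5
blue2 3.6
235.0 228.0000000000001
370.0 195.49999999999997
```

View pics/t9.png

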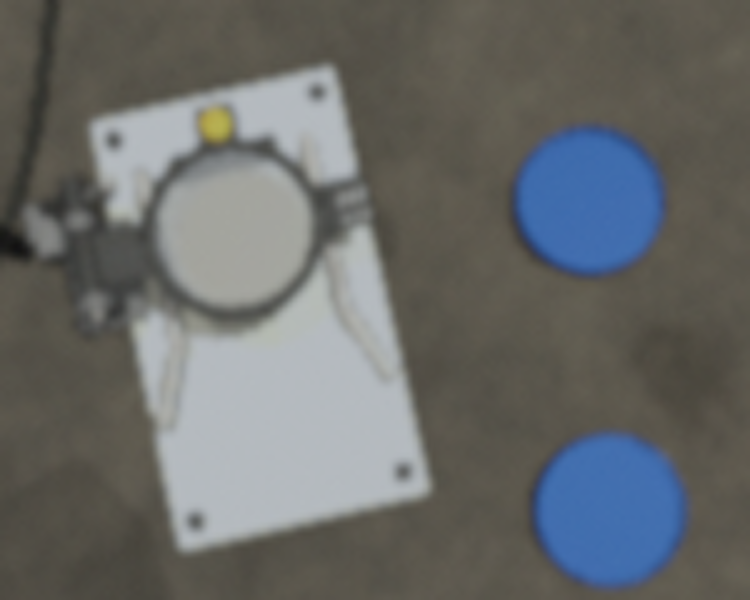

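The lens is level at the predicted place (235,228), with the dish under it. The tape, bottle and blue dishes are unchanged apart from image noise. Handing in.

```bash
python3 -c "
from station import bot
print(bot.hand_in())"
```

```text
the job is handed in; nothing more can be done
None
```

The job is done and handed in at about 22 s of the 72 s allowed; no verdict was reported.

- **Dish:** I set the clear dish down at the landing point and slid it between the rails. It met the stop with the fingertip at stand x ≈ -41 mm, and I held it there about 0.5 s. The readings were 8.3, 8.4 and 9.7 N along the slide. The last is above the 8 N asked but under the 11 N limit. Readings come only at the end of each call, so I can't rule out a brief higher peak. There was also an unexplained upward force of about 4.6–6 N on the fingers. After I backed off, the pictures showed the dish touching the stop.
- **Lens:** I pushed the tab along its arc, with about 4.2–6 N at first, falling to near zero at the snap point. I stopped just past it, and the lens fell closed on its own with the fingers free.
- **Last checks:** The top view shows the lens level where predicted. Tape roll, bottle and both blue dishes are unchanged apart from image noise, and the arm is clear of everything. In that view the closed lens hides where the dish meets the stop, so I could only see the dish under the glass. Nothing touched it after the earlier check.

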